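Put the labware back in its nests

TASK

Tidy the bench: put each of the four pieces of labware (large jar, slim vial, square bottle, tube rack) upright into the nest whose outline matches it in shape and size, sitting flat on the nest's floor inside its rim. Set them down rather than dropping them, do not tip any over, and leave the amber bottle and the timer where they are.

Things in the scene. Friction and masses are not known exactly. Their poses are not given: they have to be found in the camera images.
- jar: Wide round white jar with a blue lid: lid diameter 66 mm, body 64 mm, height 75 mm (lid from 54 mm up), 0.13 to 0.25 kg. Belongs in nest_large_round. Loose, stands upright; origin: centre of its underside, z up.
- vial: Slim round white vial with a blue cap of the same diameter, 30 mm; height 80 mm. Belongs in nest_small_round. Loose, stands upright; origin: centre of its underside, z up.
- square_bottle: Square white bottle, body 50 x 50 mm and 66 mm high, with a round blue cap 34 mm in diameter (70 to 88 mm above the underside) in the middle. Belongs in nest_square. x and y are normal to the body's flat sides; the cap is fast to the body. Loose, stands upright; origin: centre of its underside, z up.
- tube_rack: White oblong block with rows of dark holes on top (a tube rack), 90 mm along its x, 50 mm along its y, 45 mm high. Belongs in nest_long. Loose, stands upright; origin: centre of its underside, z up.
- nest_large_round: Round tray, inside diameter 82 mm, outside 94 mm. Fixed to the bench, aluminium rim with a black floor; the floor is 5 mm and the rim's top 15 mm above the bench, the rim wall 6 mm thick. Origin: centre of its underside, at bench height; z up.
- nest_small_round: Round tray, inside diameter 46 mm, outside 58 mm. Fixed to the bench, aluminium rim with a black floor; the floor is 5 mm and the rim's top 15 mm above the bench, the rim wall 6 mm thick. Origin: centre of its underside, at bench height; z up.
- nest_square: Square tray, inside 66 x 66 mm, outside 78 x 78 mm; x and y normal to its sides. Fixed to the bench, aluminium rim with a black floor; the floor is 5 mm and the rim's top 15 mm above the bench, the rim wall 6 mm thick. Origin: centre of its underside, at bench height; z up.
- nest_long: Oblong tray, inside 106 mm along its x and 66 mm along its y, outside 118 x 78 mm. Fixed to the bench, aluminium rim with a black floor; the floor is 5 mm and the rim's top 15 mm above the bench, the rim wall 6 mm thick. Origin: centre of its underside, at bench height; z up.
- amber_bottle: Bystander, leave alone: loose round brown glass bottle with a black cap, 48 mm in diameter, 90 mm high, standing among the work. Loose, stands upright; origin: centre of its underside, z up.
- timer: Bystander, leave alone: loose flat grey bench timer 50 x 70 x 28 mm with a small display, on the far side. Loose, stands upright; origin: centre of its underside, z up.

How it is judged:
By the outcome, as a careful person would: the job done as asked, in the order asked, and still so for the second after the job is handed in, with the robot touching nothing.
It also fails if it takes over 106 s, if anything falls off the work surface, if the arm or the gripper's body presses on something with over 40 N, if the wrist force passes 120 N, or if a joint passes its speed limit or range.

ROBOT

A 6-joint arm with a two-finger parallel gripper is mounted at the origin on the work surface. World frame = base frame: x ahead of the robot, y to its left, z up, the work surface at z = 0. Lengths are in mm, angles in rad, forces in N, time in s.
With the tool pointing down it reaches from about 350 to 775 mm from the base axis. Payload 7.3 kg.
Tool frame: the origin (TCP) lies midway between the tips of the shut fingers; the grasp point (between the pads) lies 19 mm behind it; z points along the fingers, y is the line along which they close (so a half turn about z gives the same grasp; the last joint's range is limited). The gripper opens to 92 mm and grips with 3 to 60 N. Pads are 19 mm wide; open, the fingers measure 130 mm over their backs; the gripper's body (75 mm by 190 mm) begins 47 mm behind the grasp point.
Start: joints at [0.962, 0.342, 1.524, -0, 1.275, -0.146], TCP at [234.378, 469.8, 226.741] pointing down, gripper open.
Joint ranges: [-2.53, 2.53], [-0.77, 2.02], [0.04, 2.7], [-1, 4.14], [0.28, 2.66], [-3.11, 3.11]. Speed limits (rad/s): [2.57, 2.57, 3.14, 3.14, 3.14, 3.14].

INTERFACE

Orientations are given as [roll, pitch, yaw] about the fixed x, y, z axes, in that order (R = Rz(yaw) Ry(pitch) Rx(roll)).
In Python, from plant import * gives the robot as it stands.
- The arm moves only by the tool step_arm, never from a script. Its argument "deltas" is one flat list of numbers, 5 for each row, row after row: the shift along the world's x, y, z in mm, then the turn about the world's z in degrees, then the finger opening in mm, from 0 to 91.8. In form: [tx, ty, tz, turn, gripper, tx, ty, tz, turn, gripper, ...]. A call has exactly 10 rows; each row shifts and turns the commanded pose from where the row before left it; what a row does not reach is not made up. A row lasts 1/8 s, in which the tool goes at most 62.5 mm and 10.7 degrees, less where a joint would pass 70% of its speed; a pose out of reach is approached as far as the arm can. A call is refused whole if a number of a shift passes 62.5 or a number of a turn 10.7, either way. A call with a gripper value outside its range is refused whole. The fingers move at their own pace and stop on an object; the grip force is fixed at half the most. Time passes only in rows, so rows that do not move let the fingers close, or fill a call up. It gives the time, the measured TCP pose, the force, the opening and the grip force at its end, in the units of the state.
- get_obs(): the state, without advancing time (a new reading comes with each control period).
- capture(name): name is "side" or "top"; returns the picture (480x640x3 uint8, red, green, blue); there is no depth.
- camera_params(name): a dict with "mtx" (3x3 intrinsics, pixels), "rvec" (rotation vector, rad) and "tvec" (3), from world to camera coordinates, as OpenCV has them. Camera axes: x right, y down, z forward; pixel columns grow to the right and rows downward; lengths in mm; the calibration is good to about 2 mm. A picture is of the moment at which its call begins. camera_params takes no time and is no camera call.
- close_job(): hands the job in; it is judged then, once.
The state is a dict: "time": time; "joint_positions": joint angles; "dq": joint speeds; "tau": joint torques, N m; "tool_pos": TCP position; "tcp_rot": TCP orientation; "contact_force": force on the tool from outside, world axes, zero at the start; "moment": the same for the moment, N m; "grip_width": finger opening in mm; "finger_force": force on a finger pad.
Only numpy, scipy, OpenCV 4.12 (cv2) and the standard library are available. Lean on these libraries where they do the work, as an engineer would, in place of code of your own. Each camera call takes 0.05 s, during which the arm holds its last target. There are 200 camera calls.

## Working session

There is one attempt and no reset: what is moved stays moved. The work goes in short steps, Python scripts to look and compute and a tool call to move; the robot and the scene stay as the last step left them, time stands still between calls to the robot, and variables do not carry over. Pictures are saved under pics/ and viewed, at most 14 in all, crops included, and the job is handed in when it is done.

Besides the shell and the picture viewer there is one more tool, called after "Call:" as name(argument=value, ...) on one line, values as JSON. step_arm: Moves the arm, as the interface text tells. Its arguments: {"type":"object","properties":{"deltas":{"type":"array","items":{"type":"number"}}},"required":["deltas"]}

```bash
mkdir -p pics
python3 - <<'E'
from plant import *
import cv2
for n in("top","side"):
    im=capture(n); cv2.imwrite(f"pics/{n}0.png",im[:,:,::-1]); p=camera_params(n); print(n,p)
o=get_obs(); print(o["time"],o["tool_pos"],o["tcp_rot"],o["grip_width"])
E
```

```text
top {'mtx': array([[502.21634519,   0.        , 321.6480136 ],
       [  0.        , 502.21634519, 243.39552905],
       [  0.        ,   0.        ,   1.        ]]), 'rvec': array([ 2.19503596, -2.15568805,  0.11805439]), 'tvec': array([ -14.64443027,  587.70474005, 1228.87815195])}
side {'mtx': array([[591.55948201,   0.        , 323.14748477],
       [  0.        , 591.55948201, 242.23573456],
       [  0.        ,   0.        ,   1.        ]]), 'rvec': array([ 2.32778675, -0.6507302 ,  0.24298446]), 'tvec': array([-492.84886097,  236.24545486,  974.35202764])}
0.1 [234.16918478 469.49425431 226.118975  ] [-3.14024262e+00 -1.76258897e-04  2.67880308e+00] 92.00187666118606
```

View pics/top0.png

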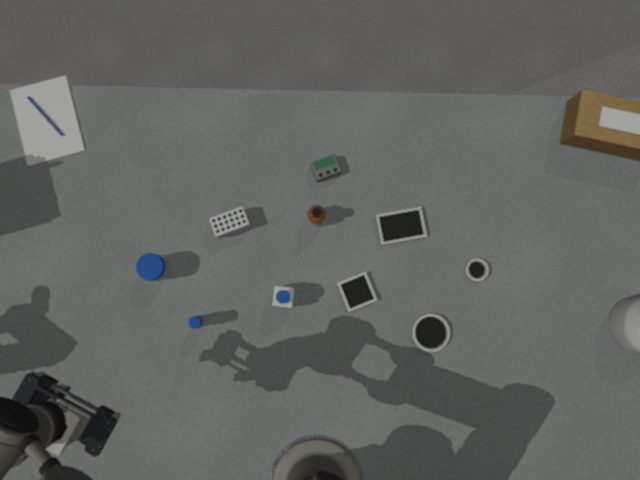

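View pics/side0.png

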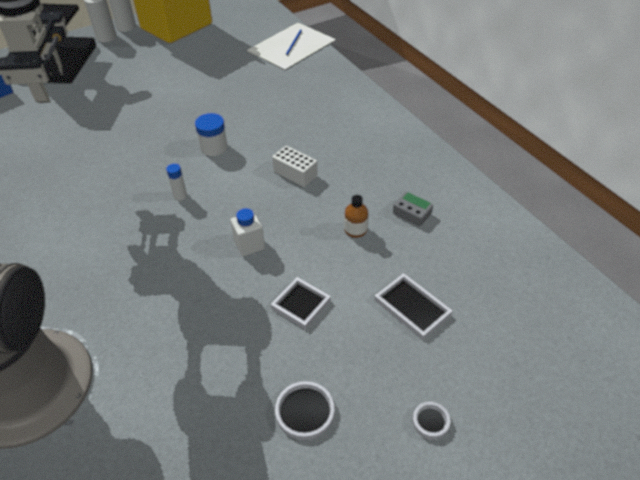

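```bash
cat > h.py <<'E'
from plant import *
import cv2, numpy as np
def ray(n,uv,z):
    p=camera_params(n); R=cv2.Rodrigues(p["rvec"])[0]; t=p["tvec"]; c=-R.T@t
    uv=np.atleast_2d(uv).astype(float)
    d=np.c_[uv,np.ones(len(uv))]@np.linalg.inv(p["mtx"]).T@R
    return (c+d*((z-c[2])/d[:,2])[:,None])[:,:2]
def blobs(m,amin,amax):
    cs,_=cv2.findContours(m.astype(np.uint8),cv2.RETR_EXTERNAL,cv2.CHAIN_APPROX_NONE)
    return [c[:,0] for c in cs if amin<cv2.contourArea(c)<amax]
def rect(P):
    (c,s,a)=cv2.minAreaRect(P.astype(np.float32)); s=np.array(s)
    if s[1]>s[0]: a+=90; s=s[::-1]
    return np.round(c,1),np.round(s,1),round((a+90)%180-90,1)
def masks(im):
    h=cv2.cvtColor(im,cv2.COLOR_RGB2HSV).astype(int); H,S,V=h[...,0],h[...,1],h[...,2]
    return dict(blue=(H>100)&(H<130)&(S>150)&(V>70), white=(S<60)&(V>150), black=(V<60))
E
python3 - <<'E'
from h import *
for n in("top","side"):
    p=camera_params(n); R=cv2.Rodrigues(p["rvec"])[0]; print(n,-R.T@p["tvec"])
    M=masks(capture(n))
    for k,z in(("blue",80),("white",15),("white",45),("white",66),("black",15),("black",5)):
        for c in blobs(M[k],40,4000):
            u=c.mean(0)
            if (n=="top" and u[1]<350 and u[1]>170 and 100<u[0]<560) or (n=="side" and u[1]>100 and u[0]>120):
                print(k,z,u.round(),*rect(ray(n,c,z)))
E
```

```text
top [ 463.90935126    7.20186013 1280.81578698]
blue 80 [195. 322.] [390.9 292. ] [23.5 23.5] -87.6
blue 80 [283. 296.] [455.5  87.2] [26.2 23.6] -89.0
blue 80 [150. 266.] [520.  404.5] [61.8 60. ] -87.2
white 15 [280. 297.] [454.3  92.2] [45.5 43.9] -4.8
white 45 [280. 297.] [454.5  90.2] [44.4 42.9] -4.8
white 66 [280. 297.] [454.7  88.8] [43.7 42.1] -4.8
black 15 [431. 332.] [ 371.7 -280.2] [73.  72.7] 45.7
black 15 [357. 291.] [470.2 -94.5] [60.2 60.2] 22.7
black 15 [476. 269.] [ 530.  -396.3] [36.4 35.7] -19.0
black 15 [401. 225.] [ 639.5 -204.8] [100.   60.6] -78.6
black 15 [317. 212.] [669.4  10.4] [22.9 20.6] -88.9
black 5 [431. 332.] [ 371.  -282.5] [73.6 73.3] 45.7
black 5 [357. 291.] [470.2 -95.3] [60.7 60.7] 22.7
black 5 [476. 269.] [ 530.5 -399.4] [36.7 36. ] -19.0
black 5 [401. 225.] [ 640.8 -206.5] [100.8  61.1] -78.6
black 5 [317. 212.] [671.   10.4] [23.1 20.8] -88.9
side [ 178.47256196 -669.8808268   876.05993572]
blue 80 [245. 217.] [455.1  88.5] [41.4 28.6] 63.5
blue 80 [174. 170.] [388.8 284.7] [43.2 24.7] 73.4
blue 80 [210. 124.] [515.4 391. ] [80.6 58.7] 69.7
w
[... 1301 characters left out ...]
85.3
white 66 [479. 219.] [ 839.9 -142.4] [41.6 39.9] -49.0
white 66 [231. 176.] [493.5 225.9] [122.1  73.4] -37.0
white 66 [294. 158.] [628. 207.] [90.9 53.6] -68.0
black 15 [431. 423.] [ 525.  -404.7] [36.8 21.1] -39.0
black 15 [307. 409.] [ 369.1 -282.1] [70.6 70.5] -18.2
black 15 [300. 301.] [469.7 -96.3] [57.2 55.7] -66.7
black 15 [413. 305.] [ 638.4 -207.1] [97.1 55.2] -78.9
black 15 [357. 201.] [698.2  67.6] [33.6 18.9] 56.4
black 5 [431. 423.] [ 529.  -401.6] [37.2 21.3] -39.0
black 5 [307. 409.] [ 371.3 -277.6] [71.4 71.4] -18.2
black 5 [300. 301.] [473.1 -89.7] [57.8 56.3] -66.7
black 5 [413. 305.] [ 643.7 -201.7] [98.3 55.8] -78.9
black 5 [357. 201.] [704.2  76.2] [34.  19.1] 56.4
```

Run:
```python
from h import *
im=capture("top"); h=cv2.cvtColor(im,cv2.COLOR_RGB2HSV)[205:240,203:255]
print(np.percentile(h[...,2],[5,50,80,95]))
for t in (130,140,150):
    m=np.zeros(im.shape[:2],np.uint8); m[200:245,200:260]=cv2.cvtColor(im,cv2.COLOR_RGB2GRAY)[200:245,200:260]>t
    m=cv2.morphologyEx(m,cv2.MORPH_CLOSE,np.ones((5,5)))
    for c in blobs(m,200,4000): print(t,c.mean(0),*rect(ray("top",c,45)))
im=capture("side"); c=max(blobs(masks(im)["white"],400,4000),key=lambda c:-abs(c.mean(0)-[294,160]).sum())
print(c[[c[:,0].argmin(),c[:,0].argmax(),c[:,1].argmin(),c[:,1].argmax()]])
cv2.imwrite("pics/rk.png",np.hstack([cv2.resize(im[135:200,260:330,::-1],(420,390),interpolation=0)]))
```

```text
[ 74.  110.5 142.  156. ]
130 [228.24242424 220.82828283] [638.1 228.4] [88.4 48.8] -68.0
140 [228.11458333 220.96875   ] [638.2 228.4] [86.7 47.1] -68.1
150 [228.82828283 220.62626263] [638.  228.4] [84.5 44.4] -68.0
[[271 151]
 [316 161]
 [284 145]
 [302 172]]
```

View pics/rk.png

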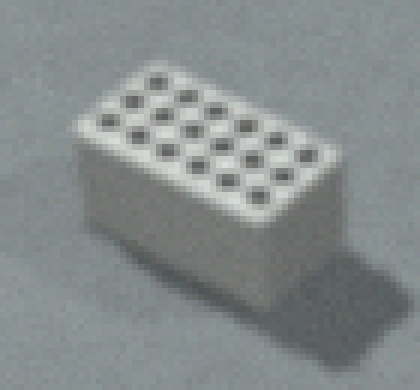

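Call:
step_arm(deltas=[36, -8, -15, 0, 91.8, 36, -8, -15, 0, 91.8, 36, -8, -15, 0, 91.8, 36, -8, -15, 0, 91.8, 36, -8, -15, 0, 91.8, 36, -8, -15, 0, 91.8, 36, -8, -15, 0, 91.8, 36, -8, -15, 0, 91.8, 0, 0, 0, 0, 91.8, 0, 0, 0, 0, 91.8])

```text
time: 1.55
tool_pos: [521.8, 405.9, 106.7]
tcp_rot: [-3.141, -0.001, 2.679]
contact_force: [-0.3, 0.2, 0.5]
grip_width: 91.9
finger_force: 0.0
```

Call:
step_arm(deltas=[0, 1, -20, 0, 91.8, 0, 0, -20, 0, 91.8, 0, 0, -20, 0, 91.8, 0, 0, -20, 0, 91.8, 0, 0, -10, 0, 91.8, 0, 0, 0, 0, 91.8, 0, 0, 0, 0, 60, 0, 0, 0, 0, 60, 0, 0, 0, 0, 60, 0, 0, 0, 0, 60])

```text
time: 2.8
tool_pos: [522.9, 407.3, 17.5]
tcp_rot: [3.14, 0.001, 2.679]
contact_force: [0.6, 1.7, 3.4]
grip_width: 65.1
finger_force: 30.0
```

Call:
step_arm(deltas=[0, 0, 0, 0, 50, 0, 0, 0, 0, 50, 0, 0, 0, 0, 50, 0, 0, 0, 0, 50, 0, 0, 5, 0, 50, 0, 0, 10, 0, 50, 0, 0, 20, 0, 50, 0, 0, 20, 0, 50, 0, 0, 20, 0, 50, 0, 0, 20, 0, 50])

```text
time: 4.05
tool_pos: [522.0, 406.4, 112.4]
tcp_rot: [-3.141, -0.001, 2.679]
contact_force: [0.1, -0.2, -2.0]
grip_width: 65.1
finger_force: 30.0
```

Call:
step_arm(deltas=[-9, -20, 8, 0, 50, -9, -40, 4, 0, 50, -9, -40, 4, 0, 50, -9, -40, 4, 0, 50, -9, -40, 4, 0, 50, -9, -40, 4, 0, 50, -9, -40, 4, 0, 50, -9, -40, 4, 0, 50, -9, -40, 4, 0, 50, -9, -40, 0, 0, 50])

```text
time: 5.3
tool_pos: [431.8, 25.5, 152.3]
tcp_rot: [3.142, 0.0, 2.679]
contact_force: [0.4, -0.2, -1.7]
grip_width: 65.2
finger_force: 30.0
```

Call:
step_arm(deltas=[-9, -40, 0, 0, 50, -9, -40, 0, 0, 50, -9, -40, 0, 0, 50, -9, -40, 0, 0, 50, -9, -40, 0, 0, 50, -9, -40, 0, 0, 50, -6, -40, 0, 0, 50, 0, -27, -20, 0, 50, 0, 0, -20, 0, 50, 0, 0, -10, 0, 50])

```text
time: 6.55
tool_pos: [371.6, -279.9, 100.9]
tcp_rot: [3.141, -0.002, 2.678]
contact_force: [-0.2, 0.2, -1.4]
grip_width: 64.9
finger_force: 30.0
```

Call:
step_arm(deltas=[0, 0, -20, 0, 50, 0, 0, -20, 0, 50, 0, 0, -20, 0, 50, 0, 0, 0, 0, 50, 0, 0, 0, 0, 50, 0, 0, 0, 0, 50, 0, 0, 0, 0, 50, 0, 0, 0, 0, 50, 0, 0, 0, 0, 50, 0, 0, 0, 0, 50])

```text
time: 7.8
tool_pos: [372.4, -280.2, 41.8]
tcp_rot: [3.141, -0.0, 2.679]
contact_force: [-0.1, 1.0, -1.4]
grip_width: 65.0
finger_force: 30.0
```

Run:
```python
from h import *
print(get_obs()["tool_pos"])
a=[cv2.resize(capture(n)[v-60:v+60,u-60:u+60,::-1],(380,380)) for n,u,v in(("top",431,330),("side",304,390))]
cv2.imwrite("pics/j1.png",np.hstack(a))
```

```text
[ 372.36546866 -280.20011872   41.76191679]
```

View pics/j1.png

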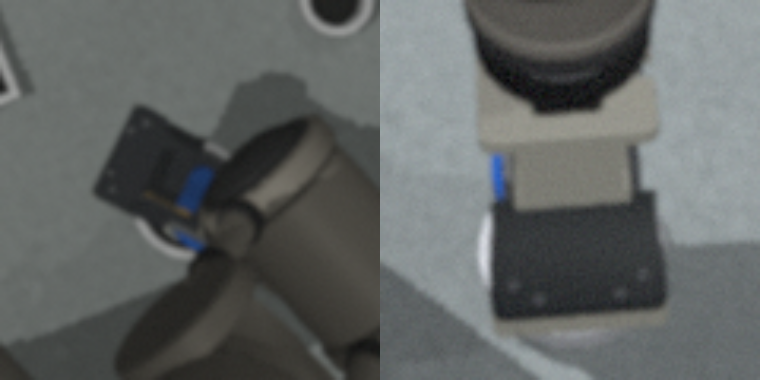

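Call:
step_arm(deltas=[0, 0, -5, 0, 50, 0, 0, -5, 0, 50, 0, 0, -3, 0, 50, 0, 0, -2, 0, 50, 0, 0, -1, 0, 50, 0, 0, -1, 0, 50, 0, 0, -1, 0, 50, 0, 0, 0, 0, 50, 0, 0, 0, 0, 50, 0, 0, 0, 0, 50])

```text
time: 9.15
tool_pos: [372.4, -280.2, 23.8]
tcp_rot: [3.142, 0.0, 2.679]
contact_force: [-0.2, -0.3, -1.6]
grip_width: 65.2
finger_force: 30.0
```

Call:
step_arm(deltas=[0, 0, -0.5, 0, 50, 0, 0, -0.5, 0, 50, 0, 0, -0.5, 0, 50, 0, 0, 0, 0, 50, 0, 0, 0, 0, 50, 0, 0, 0, 0, 50, 0, 0, 0, 0, 50, 0, 0, 0, 0, 50, 0, 0, 0, 0, 50, 0, 0, 0, 0, 50])

```text
time: 10.4
tool_pos: [372.4, -280.2, 22.4]
tcp_rot: [3.142, 0.0, 2.679]
contact_force: [-2.8, 0.8, 5.9]
grip_width: 65.0
finger_force: 30.0
```

Call:
step_arm(deltas=[0, 0, 0, 0, 72, 0, 0, 0, 0, 80, 0, 0, 0, 0, 91.8, 0, 0, 0, 0, 91.8, 0, 0, 0, 0, 91.8, 0, 0, 10, 0, 91.8, 0, 0, 20, 0, 91.8, 0, 0, 30, 0, 91.8, 0, 0, 30, 0, 91.8, 0, 0, 30, 0, 91.8])

```text
time: 11.65
tool_pos: [372.3, -280.1, 143.9]
tcp_rot: [-3.141, 0.001, 2.679]
contact_force: [-0.2, 0.7, -0.1]
grip_width: 92.0
finger_force: 0.0
```

Call:
step_arm(deltas=[2, 25, 0, 0, 91.8, 2, 40, 0, 0, 91.8, 2, 40, 0, 0, 91.8, 2, 40, 0, 0, 91.8, 2, 40, 0, 0, 91.8, 2, 40, 0, 0, 91.8, 2, 40, 0, 0, 91.8, 2, 40, 0, 0, 91.8, 1, 40, 0, 0, 91.8, 0, 40, 0, 0, 91.8])

```text
time: 12.9
tool_pos: [389.4, 106.2, 143.0]
tcp_rot: [3.141, 0.001, 2.679]
contact_force: [0.3, -0.7, 0.4]
grip_width: 91.6
finger_force: 0.0
```

Run:
```python
from h import *
for n in("top","side"):
    for c in blobs(masks(capture(n))["blue"],40,4000):
        u=c.mean(0); print(n,u.round(),[(z,*rect(ray(n,c,z))[:2]) for z in (80,)])
```

```text
top [436. 335.] [(80, array([ 370.1, -277.2]), array([61.2, 60.8]))]
top [195. 322.] [(80, array([390.9, 293.1]), array([26. , 23.4]))]
top [283. 296.] [(80, array([455.5,  87.2]), array([26.2, 23.6]))]
side [302. 391.] [(80, array([ 370.1, -280.8]), array([64.2, 64. ]))]
side [245. 217.] [(80, array([455.1,  88.5]), array([41.3, 28.6]))]
side [171. 170.] [(80, array([384.2, 285.2]), array([44.7, 15.6]))]
side [ 3. 84.] [(80, array([161.8, 811.8]), array([126. ,  24.8]))]
```

Call:
step_arm(deltas=[0, 40, 0, 0, 91.8, 0, 40, 0, 0, 91.8, 0, 40, 0, 0, 91.8, 0, 40, 0, 0, 91.8, 1, 28, 0, 0, 91.8, 0, 0, -20, 0, 91.8, 0, 0, -25, 0, 91.8, 0, 0, -25, 0, 91.8, 0, 0, -25, 0, 91.8, 0, 0, -8, 0, 91.8])

```text
time: 14.25
tool_pos: [390.0, 291.9, 38.5]
tcp_rot: [-3.14, -0.001, 2.678]
contact_force: [-0.3, 0.2, 0.3]
grip_width: 92.2
finger_force: 0.0
```

Call:
step_arm(deltas=[0, 0, 0, 0, 91.8, 0, 0, 0, 0, 50, 0, 0, 0, 0, 40, 0, 0, 0, 0, 32, 0, 0, 0, 0, 20, 0, 0, 0, 0, 20, 0, 0, 0, 0, 20, 0, 0, 0, 0, 20, 0, 0, 0, 0, 20, 0, 0, 0, 0, 20])

```text
time: 15.5
tool_pos: [390.4, 292.8, 39.2]
tcp_rot: [3.141, 0.0, 2.679]
contact_force: [-0.2, 0.3, 0.0]
grip_width: 29.3
finger_force: 30.0
```

Call:
step_arm(deltas=[0, 0, 10, 0, 20, 0, 0, 25, 0, 20, 0, 0, 25, 0, 20, 4, -20, 25, 0, 20, 8, -40, 25, 0, 20, 8, -40, 5, 0, 20, 8, -40, 0, 0, 20, 8, -40, 0, 0, 20, 8, -40, 0, 0, 20, 8, -40, 0, 0, 20])

```text
time: 16.75
tool_pos: [442.4, 31.5, 154.9]
tcp_rot: [3.141, 0.001, 2.679]
contact_force: [1.1, -0.2, -0.6]
grip_width: 29.5
finger_force: 30.0
```

Call:
step_arm(deltas=[8, -40, 0, 0, 20, 8, -40, 0, 0, 20, 8, -40, 0, 0, 20, 8, -40, 0, 0, 20, 8, -40, 0, 0, 20, 8, -40, 0, 0, 20, 9, -40, 0, 0, 20, 9, -40, 0, 0, 20, 9, -40, 0, 0, 20, 9, -40, 0, 0, 20])

```text
time: 18.0
tool_pos: [526.4, -368.4, 154.8]
tcp_rot: [3.141, 0.0, 2.679]
contact_force: [1.2, 0.4, -0.7]
grip_width: 29.1
finger_force: 30.0
```

Call:
step_arm(deltas=[4, -29, 0, 0, 20, 0, 0, -10, 0, 20, 0, 0, -20, 0, 20, 0, 0, -20, 0, 20, 0, 0, -20, 0, 20, 0, 0, -10, 0, 20, 0, 0, 0, 0, 20, 0, 0, 0, 0, 20, 0, 0, 0, 0, 20, 0, 0, 0, 0, 20])

```text
time: 19.25
tool_pos: [530.6, -396.4, 74.8]
tcp_rot: [-3.141, 0.001, 2.679]
contact_force: [-0.9, -0.4, -0.6]
grip_width: 29.5
finger_force: 30.0
```

Call:
step_arm(deltas=[0, 0, -8, 0, 20, 0, 0, -8, 0, 20, 0, 0, -5, 0, 20, 0, 0, -4, 0, 20, 0, 0, -2, 0, 20, 0, 0, -1.5, 0, 20, 0, 0, -0.5, 0, 20, 0, 0, 0, 0, 20, 0, 0, 0, 0, 20, 0, 0, 0, 0, 20])

```text
time: 20.5
tool_pos: [530.4, -396.2, 45.3]
tcp_rot: [3.142, 0.0, 2.679]
contact_force: [-0.7, 0.8, -0.2]
grip_width: 29.7
finger_force: 30.0
```

Call:
step_arm(deltas=[0, 0, -0.5, 0, 20, 0, 0, -0.5, 0, 20, 0, 0, 0, 0, 20, 0, 0, 0, 0, 20, 0, 0, 0, 0, 20, 0, 0, 0, 0, 20, 0, 0, 0, 0, 20, 0, 0, 0, 0, 20, 0, 0, 0, 0, 20, 0, 0, 0, 0, 20])

```text
time: 21.75
tool_pos: [530.4, -396.2, 44.3]
tcp_rot: [3.142, 0.0, 2.679]
contact_force: [0.8, -0.2, 0.9]
grip_width: 30.0
finger_force: 30.0
```

Run:
```python
from h import *
print(get_obs()["tool_pos"],get_obs()["contact_force"])
a=[cv2.resize(capture(n)[v-50:v+50,u-60:u+60,::-1],(390,325)) for n,u,v in(("top",477,270),("side",431,400))]
cv2.imwrite("pics/v1.png",np.hstack(a))
```

```text
[ 530.39550578 -396.22430114   44.25997581] [ 0.8305311  -0.24064807  0.93537248]
```

View pics/v1.png

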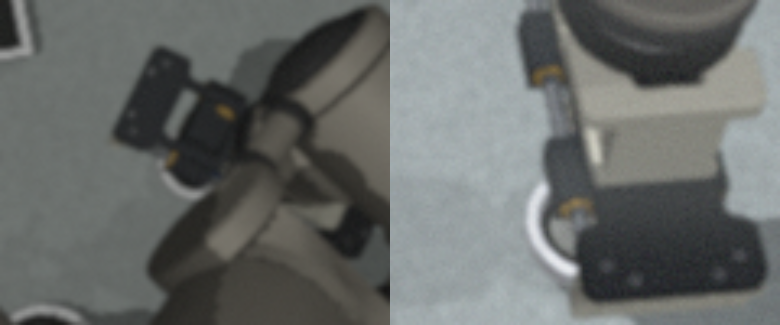

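The gripper hides the vial in both views. The rim shows at the left (side crop, near 560,240), with dark floor between it and the vial, so the vial is inside.

Call:
step_arm(deltas=[0, 0, -0.5, 0, 20, 0, 0, 0, 0, 20, 0, 0, 0, 0, 31, 0, 0, 0, 0, 34, 0, 0, 0, 0, 40, 0, 0, 0, 0, 50, 0, 0, 0, 0, 60, 0, 0, 5, 0, 70, 0, 0, 15, 0, 80, 0, 0, 25, 0, 80])

```text
time: 23.1
tool_pos: [530.2, -396.0, 89.5]
tcp_rot: [3.141, -0.001, 2.679]
contact_force: [0.2, 0.1, 0.1]
grip_width: 79.2
finger_force: 0.0
```

Call:
step_arm(deltas=[0, 0, 25, 0, 80, 0, 0, 20, 0, 80, -6, 30, 0, 3, 80, -6, 40, 0, 3, 80, -6, 40, 0, 3, 80, -6, 40, 0, 3, 80, -6, 40, 0, 3, 80, -6, 40, 0, 3, 80, -6, 40, 0, 3, 80, -6, 40, 0, 0.5, 80])

```text
time: 24.35
tool_pos: [482.6, -85.1, 135.1]
tcp_rot: [-3.141, 0.002, 3.055]
contact_force: [-0.1, 0.5, 0.1]
grip_width: 79.9
finger_force: 0.0
```

Run:
```python
from h import *
print(get_obs()["tool_pos"],np.degrees(get_obs()["tcp_rot"][2]))
for n in("top","side"):
    im=capture(n);M=masks(im)
    for c in blobs(M["blue"],40,4000):
        u=c.mean(0); print(n,u.round(),rect(ray(n,c,83))[:2])
    for c in blobs(cv2.morphologyEx((M["white"]|M["blue"]).astype(np.uint8),3,np.ones((3,3))),200,4000):
        u=c.mean(0)
        if abs(u-[(280,297),(246,228)][n=="side"]).max()<12: print(n,u,rect(ray(n,c,66)))
    if n=="top": a=im[262:332,247:317]
    else: b=im[195:265,212:282]
cv2.imwrite("pics/b1.png",np.hstack([cv2.resize(x[:,:,::-1],(390,390),interpolation=2) for x in(a,b)]))
```

```text
[482.55977565 -85.10233004 135.08229375] 175.0230633484477
top [436. 335.] (array([ 372.8, -277.2]), array([61.8, 60.6]))
top [283. 296.] (array([455.5,  87. ]), array([26.1, 23.6]))
top [485. 268.] (array([ 529.5, -395.5]), array([24.3, 21.5]))
top [281.40298507 296.97014925] (array([454.2,  89.3]), array([45.4, 43.3]), 1.0)
side [436. 395.] (array([ 532.5, -392.9]), array([23.2, 17.1]))
side [302. 389.] (array([ 368.6, -281.8]), array([63.8, 61.1]))
side [245. 216.] (array([454.1,  85.7]), array([41.1, 28.4]))
```

View pics/b1.png

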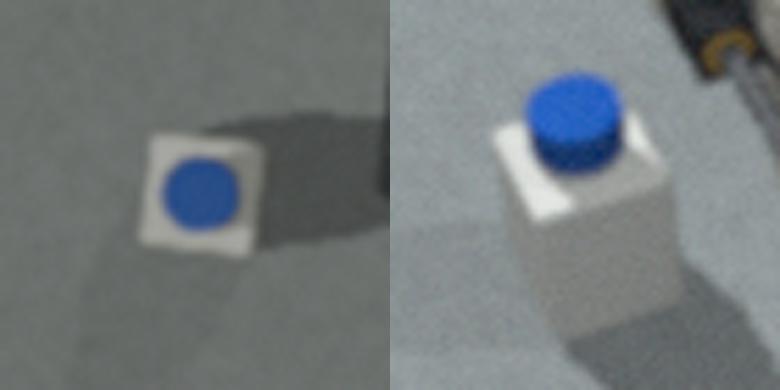

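Call:
step_arm(deltas=[-6, 40, 0, 0, 90, -6, 40, 0, 0, 90, -6, 40, 0, 0, 90, -5, 35, 0, 0, 90, -4, 18, 0, 0, 90, 0, 0, -25, 0, 90, 0, 0, -25, 0, 90, 0, 0, -25, 0, 90, 0, 0, -20, 0, 90, 0, 0, -10, 0, 90])

```text
time: 25.7
tool_pos: [456.0, 86.2, 28.5]
tcp_rot: [-3.142, 0.0, 3.054]
contact_force: [-0.1, -0.1, -0.5]
grip_width: 89.6
finger_force: 0.0
```

Call:
step_arm(deltas=[0, 0, 0, 0, 90, 0, 0, 0, 0, 65, 0, 0, 0, 0, 56, 0, 0, 0, 0, 52, 0, 0, 0, 0, 40, 0, 0, 0, 0, 40, 0, 0, 0, 0, 40, 0, 0, 0, 0, 40, 0, 0, 0, 0, 40, 0, 0, 0, 0, 40])

```text
time: 26.95
tool_pos: [455.4, 86.9, 28.9]
tcp_rot: [3.141, 0.0, 3.054]
contact_force: [-0.9, 2.1, 5.6]
grip_width: 49.5
finger_force: 30.0
```

Call:
step_arm(deltas=[0, 0, 10, 0, 40, 0, 0, 20, 0, 40, 0, 0, 20, 0, 40, 2, -20, 5, 5, 40, 3, -40, 0, 6, 40, 3, -40, 0, 6, 40, 3, -40, 0, 6, 40, 3, -30, 0, 5, 40, 1, -12, 0, 0, 40, 0, 0, 0, 0, 40])

```text
time: 28.2
tool_pos: [470.2, -95.4, 83.7]
tcp_rot: [3.141, -0.0, -2.743]
contact_force: [0.3, 0.7, -1.4]
grip_width: 50.0
finger_force: 30.0
```

Call:
step_arm(deltas=[0, 0, -15, 0, 40, 0, 0, -15, 0, 40, 0, 0, -10, 0, 40, 0, 0, -4, 0, 40, 0, 0, -2, 0, 40, 0, 0, -2, 0, 40, 0, 0, -1, 0, 40, 0, 0, 0, 0, 40, 0, 0, 0, 0, 40, 0, 0, 0, 0, 40])

```text
time: 29.45
tool_pos: [470.4, -95.3, 34.8]
tcp_rot: [-3.142, 0.0, -2.741]
contact_force: [0.4, -0.3, -1.8]
grip_width: 50.1
finger_force: 30.0
```

Call:
step_arm(deltas=[0, 0, -0.5, 0, 40, 0, 0, -0.5, 0, 40, 0, 0, 0, 0, 40, 0, 0, 0, 0, 40, 0, 0, 0, 0, 40, 0, 0, 0, 0, 40, 0, 0, 0, 0, 40, 0, 0, 0, 0, 40, 0, 0, 0, 0, 40, 0, 0, 0, 0, 40])

```text
time: 30.7
tool_pos: [470.4, -95.2, 33.9]
tcp_rot: [-3.142, 0.0, -2.74]
contact_force: [-2.2, 0.9, 5.4]
grip_width: 49.7
finger_force: 30.0
```

Call:
step_arm(deltas=[0, 0, 0, 0, 52, 0, 0, 0, 0, 58, 0, 0, 0, 0, 70, 0, 0, 0, 0, 80, 0, 0, 5, 0, 85, 0, 0, 15, 0, 90, 0, 0, 25, 0, 90, 0, 0, 25, 0, 90, 0, 0, 25, 0, 90, 0, 0, 10, 0, 90])

```text
time: 31.95
tool_pos: [471.0, -95.4, 140.3]
tcp_rot: [-3.14, 0.002, -2.74]
contact_force: [0.3, 1.1, 0.3]
grip_width: 89.8
finger_force: 0.0
```

Call:
step_arm(deltas=[10, 20, 0, -9, 90, 19, 36, 0, -10, 90, 19, 36, 0, -10, 90, 19, 36, 0, -10, 90, 19, 36, 0, -10, 90, 19, 36, 0, -10, 90, 19, 36, 0, -10, 90, 19, 36, 0, -10, 90, 19, 36, 0, -10, 90, 6, 16, 0, -2, 90])

```text
time: 33.2
tool_pos: [638.5, 230.8, 137.4]
tcp_rot: [-3.141, -0.0, 1.953]
contact_force: [-0.4, 0.4, -2.2]
grip_width: 89.9
finger_force: 0.0
```

Run:
```python
from h import *
print(get_obs()["tool_pos"],np.degrees(get_obs()["tcp_rot"][2]))
for n in("top","side"):
    M=masks(capture(n))
    for c in blobs(M["blue"],40,4000):
        u=c.mean(0); print(n,u.round(),rect(ray(n,c,83))[:2])
im=capture("side");cv2.imwrite("pics/s2.png",im[:,:,::-1])
```

```text
[638.53850925 230.80244834 137.44052521] 111.91914320088804
top [436. 335.] (array([ 371.6, -277.2]), array([61.8, 58.3]))
top [360. 291.] (array([470.6, -97.8]), array([26.2, 23.7]))
top [485. 268.] (array([ 529.4, -394.3]), array([26.7, 21.5]))
side [435. 396.] (array([ 529.4, -394.7]), array([27.4, 26.1]))
side [301. 392.] (array([ 367.3, -281.8]), array([63.6, 62.6]))
side [299. 276.] (array([470.8, -93.9]), array([40.1, 27.8]))
side [ 3. 84.] (array([161.4, 804.2]), array([121.5,  24.7]))
```

View pics/s2.png

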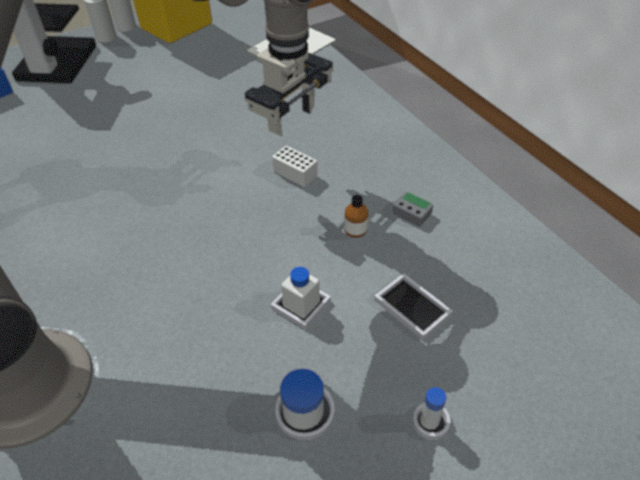

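The jar, bottle and vial sit inside their nests, at (302,405), (300,295) and (433,415). The rack at (295,165) is clear below the open gripper.

Call:
step_arm(deltas=[0, 0, -20, 0, 90, 0, 0, -25, 0, 90, 0, 0, -25, 0, 90, 0, 0, -25, 0, 90, 0, 0, -20, 0, 90, 0, 0, -8, 0, 90, 0, 0, 0, 0, 90, 0, 0, 0, 0, 65, 0, 0, 0, 0, 56, 0, 0, 0, 0, 52])

```text
time: 34.6
tool_pos: [638.6, 228.9, 16.3]
tcp_rot: [3.141, 0.0, 1.955]
contact_force: [-0.5, 0.1, 0.3]
grip_width: 64.5
finger_force: 0.0
```

Call:
step_arm(deltas=[0, 0, 0, 0, 40, 0, 0, 0, 0, 40, 0, 0, 0, 0, 40, 0, 0, 0, 0, 40, 0, 0, 0, 0, 40, 0, 0, 5, 0, 40, 0, 0, 15, 0, 40, 0, 0, 20, 0, 40, 0, 0, 25, 0, 40, 0, 0, 25, 0, 40])

```text
time: 35.85
tool_pos: [638.5, 228.8, 107.5]
tcp_rot: [3.141, 0.0, 1.954]
contact_force: [0.2, -0.4, -1.1]
grip_width: 50.1
finger_force: 30.0
```

Call:
step_arm(deltas=[0, 0, 25, 0, 40, 0, -20, 10, 0, 40, 0, -40, 0, -2, 40, 0, -40, 0, -2, 40, 0, -40, 0, -2, 40, 0, -40, 0, -2, 40, 0, -40, 0, -2, 40, 0, -40, 0, -0.7, 40, 0, -40, 0, 0, 40, 0, -40, 0, 0, 40])

```text
time: 37.1
tool_pos: [637.3, -113.8, 140.4]
tcp_rot: [-3.141, -0.0, 1.767]
contact_force: [0.4, 0.5, -1.5]
grip_width: 50.0
finger_force: 30.0
```

Call:
step_arm(deltas=[0, -40, 0, 0, 40, 1, -35, 0, 0, 40, 0.5, -18, -10, 0, 40, 0, 0, -25, 0, 40, 0, 0, -25, 0, 40, 0, 0, -25, 0, 40, 0, 0, -15, 0, 40, 0, 0, 0, 0, 40, 0, 0, 0, 0, 40, 0, 0, 0, 0, 40])

```text
time: 38.35
tool_pos: [640.5, -204.4, 42.0]
tcp_rot: [3.14, 0.001, 1.768]
contact_force: [-0.0, -0.0, -1.9]
grip_width: 49.7
finger_force: 30.0
```

Run:
```python
from h import *
print(get_obs()["tool_pos"],np.degrees(get_obs()["tcp_rot"][2]))
a=[cv2.resize(capture(n)[v-60:v+60,u-60:u+60,::-1],(390,390)) for n,u,v in(("top",402,226),("side",414,290))]
cv2.imwrite("pics/r1.png",np.hstack(a))
```

```text
[ 640.54643556 -204.43000545   41.99032514] 101.28648501022401
```

View pics/r1.png

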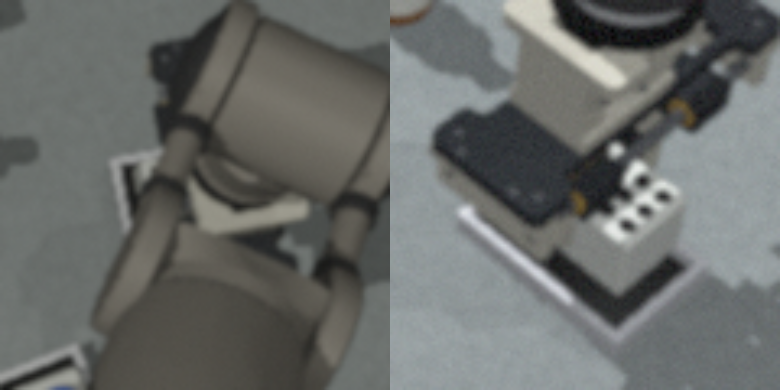

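The side crop shows the rack parallel to the nest's rim and over its floor, with its near corner at (618,295) inside the rim corner at (618,335).

Call:
step_arm(deltas=[0, 0, -8, 0, 40, 0, 0, -6, 0, 40, 0, 0, -3, 0, 40, 0, 0, -1.5, 0, 40, 0, 0, -1, 0, 40, 0, 0, -0.5, 0, 40, 0, 0, -0.5, 0, 40, 0, 0, 0, 0, 40, 0, 0, 0, 0, 40, 0, 0, 0, 0, 40])

```text
time: 39.7
tool_pos: [640.0, -204.2, 20.9]
tcp_rot: [3.141, 0.0, 1.768]
contact_force: [-1.5, 0.7, 5.7]
grip_width: 49.8
finger_force: 30.0
```

Call:
step_arm(deltas=[0, 0, 0, 0, 52, 0, 0, 0, 0, 58, 0, 0, 0, 0, 66, 0, 0, 0, 0, 75, 0, 0, 5, 0, 80, 0, 0, 15, 0, 80, 0, 0, 25, 0, 80, 0, 0, 25, 0, 80, 0, 0, 25, 0, 80, 0, 0, 25, 0, 80])

```text
time: 40.95
tool_pos: [640.1, -204.3, 142.5]
tcp_rot: [3.14, 0.001, 1.768]
contact_force: [-0.3, 0.4, -0.3]
grip_width: 79.8
finger_force: 0.0
```

Call:
step_arm(deltas=[0, 30, 10, 0, 80, 0, 40, 0, 0, 80, 0, 40, 0, 0, 80, 0, 40, 0, 0, 80, 0, 40, 0, 0, 80, 0, 40, 0, 0, 80, 0, 40, 0, 0, 80, 0, 40, 0, 0, 80, 0, 30, 0, 0, 80, 0, 0, 0, 0, 80])

```text
time: 42.2
tool_pos: [639.8, 138.1, 151.5]
tcp_rot: [3.14, -0.0, 1.771]
contact_force: [-0.2, -0.9, 0.0]
grip_width: 80.0
finger_force: 0.0
```

Run:
```python
from h import *
a=[cv2.resize(capture(n)[v:v+h,u:u+w,::-1],(400,400)) for n,u,v,w,h in(("top",300,150,220,220),("side",250,180,260,280))]
cv2.imwrite("pics/f.png",np.hstack(a))
```

```text
(no output)
```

View pics/f.png

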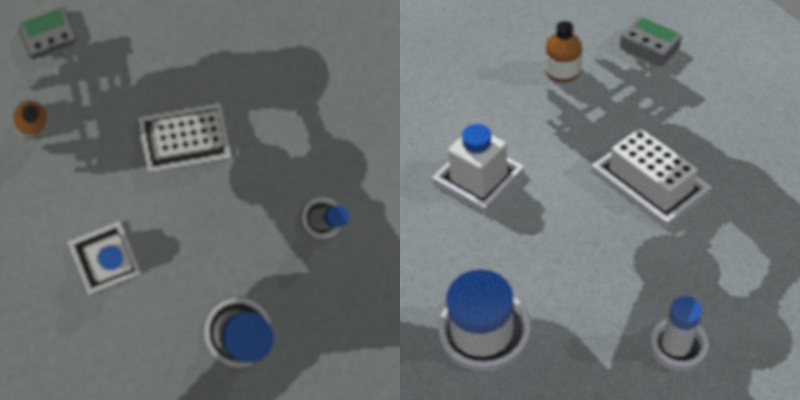

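All four pieces sit flat inside the rims of their nests, and the amber bottle and timer have not moved.

```bash
python3 -c "
from plant import *
print(close_job())"
```

```text
the job is handed in; nothing more can be done
None
```

The jar, vial, square bottle and tube rack each stand upright in their matching nests in the final pictures, the amber bottle and timer were not touched, and I handed the job in at about 42 s of the 106 s allowed.

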